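# Hang the brush ledge on the slotted upright

## Robot

A 6-joint arm with a two-finger parallel gripper is mounted at the origin on the work surface. World frame = base frame: x ahead of the robot, y to its left, z up, the work surface at z = 0. Lengths are in mm, angles in rad, forces in N, time in s.
With the tool pointing down it reaches from about 350 to 725 mm from the base axis. Payload 6 kg.
Tool frame: the origin (TCP) lies between the finger pads; the fingertips stand arm.tcp_to_tips ahead of it and the grasp point (between the pads) lies 11 mm behind it (arm.tcp_to_tips is the distance from the TCP to the fingertips, in mm); z points along the fingers, y is the line along which they close (so a half turn about z gives the same grasp; the last joint's range is limited). The gripper opens to 85 mm and grips with 20 to 120 N. Pads are 22 mm wide; open, the fingers measure 114 mm over their backs; the gripper's body (76 mm by 85 mm) begins 54 mm behind the grasp point. The pads swing forward as they close: fully open they stand 13 mm farther back than shut.
Start: joints at [1.505, 0.04, 0.085, 0, -1.615, -0.334], TCP at [233.513, 552.672, 239.261] pointing down, gripper open.
Joint ranges: [-2.56, 2.56], [-1.29, 2.01], [-1.08, 1.49], [-3.29, 1.98], [-2.81, -0.18], [-2.99, 2.99]. Speed limits (rad/s): [2.57, 2.57, 3.01, 3.14, 3.14, 3.14].

## Interface

Orientations are given as a rotation vector (axis times angle).
In Python, from station import arm gives the robot as it stands.
- The arm moves only by the tool move_arm, never from a script. Its argument "targets" is text: rows parted by semicolons, each of 7 numbers parted by spaces: the turn, a rotation vector about the tool's x, y, z each as a share of 6 degrees, from -1 to 1, then the shift along the tool's x, y, z each as a share of 0.02 m, from -1 to 1, then the gripper command: -1 is fully open, 1 is shut, values between are in proportion. A call has exactly 10 rows; each row shifts and turns the commanded pose from where the row before left it, along the tool's axes as they then stand; what a row does not reach is not made up. A row lasts 1/12 s, in which the tool goes at most 41.7 mm and 7.16 degrees, less where a joint would pass 70% of its speed; a pose out of reach is approached as far as the arm can. A call with a number of a shift or a turn outside -1 to 1 is refused whole. A call with a gripper value outside its range is refused whole. The fingers move at their own pace and stop on an object; the grip force is fixed at half the most. Time passes only in rows, so rows that do not move let the fingers close, or fill a call up. It gives the time, the measured TCP pose, the force, the opening and the grip force at its end, in the units of the state.
- arm.observe(): the state, without advancing time (a new reading comes with each control period).
- arm.get_image(name): name is "scene" or "top"; returns the picture (420x560x3 uint8, blue, green, red); there is no depth.
- arm.calibration(name): a dict with "vfov" (degrees; the focal length in pixels is half the picture's height over the tangent of half this angle, whatever the lens; pixels are square), "cx", "cy" (the principal point, pixels), "R" (3x3) and "t" (3): a world point X has camera coordinates R X + t. Camera axes: x right, y down, z forward; pixel columns grow to the right and rows downward; lengths in mm; the calibration is good to about 2 mm. A picture is of the moment at which its call begins. calibration takes no time and is no camera call.
- arm.sign_off(): hands the job in; it is judged then, once.
The state is a dict: "clock": time; "joint_positions": joint angles; "dq": joint speeds; "joint_efforts": joint torques, N m; "position": TCP position; "orientation": TCP orientation; "force": force on the tool from outside, world axes, zero at the start; "torque": the same for the moment, N m; "width": finger opening in mm; "finger_force": force on a finger pad.
Only numpy, scipy, OpenCV 4.12 (cv2) and the standard library are available. Lean on these libraries where they do the work, as an engineer would, in place of code of your own. Each camera call takes 0.05 s, during which the arm holds its last target. There are 200 camera calls.

## Task

At the painter's desk, hang the brush ledge that has two hook tabs at its rear on the upright that has two slots: push both tabs fully through the slots, then press the ledge down until the hooks engage behind the sheet, and let go so that it hangs there by itself. Leave the plain ledge without tabs where it stands.

Things in the scene. Friction and masses are not known exactly. Their poses are not given: they have to be found in the camera images.
- ledge_grip (a point): Grey metal brush ledge, 80 wide (y), 95 deep (x), 80 mm high, 0.3 kg, standing on the table, hook tabs at its rear. Point: on its web, 45 mm above the underside, 50 mm before the rear face; grip here from above, closing along y. Web: wall 12 mm thick (y), 4 to 70 mm before the rear face, from the 5 mm floor up to 66 mm. Front lip 16 mm high. Axes: x to the rear, the way the tabs point; z up.
- tabs (a point): On the same ledge: midpoint between the two tabs, on the flat rear face, level with the undersides of the necks; 50 mm behind (+x) and 15 mm above the grip point. Same axes. Tabs at y -25 and +25 mm, 6 mm thick; neck 8 mm high; hook at its end hangs 14 mm below this point, sloping rearward; 10 mm gap between rear face and hook; tabs stick out 20 mm.
- slots (a point): Fixed upright, steel sheet 116 wide, 5 thick, 206 mm high, with two slots 24 wide, 38 mm high at y -25 and +25 mm. Point: on the front face midway between the slots, at their lower edges, 160 mm up. x points through the sheet, front to back, z up. Tabs pass in with their point 14 to 30 mm above this one (22 is mid); hung, the points meet (up to 6 mm in front, ledge sagging 5 deg). Another upright has no slots.
- plain_ledge_grip (a point): The plain ledge, same shape and size but without tabs; two screw heads on its back plate. Same point on its web, same axes. Leave it where it stands.
Mind the look-alikes: they are no part of the job. Leave any black or brown look-alike of the part that bears ledge_grip alone.

How it is judged:
By the outcome, as a careful person would: the job done as asked, in the order asked, and still so for the second after the job is handed in, with the robot touching nothing.
It also fails if it takes over 48 s, if anything falls off the work surface, if the arm or the gripper's body presses on something with over 40 N, if the wrist force passes 120 N, or if a joint passes its speed limit or range.

## Working session

There is one attempt and no reset: what is moved stays moved. The work goes in short steps, Python scripts to look and compute and a tool call to move; the robot and the scene stay as the last step left them, time stands still between calls to the robot, and variables do not carry over. Pictures are saved under pics/ and viewed, at most 10 in all, crops included, and the job is handed in when it is done.

Besides the shell and the picture viewer there is one more tool, called after "Request:" as name(argument=value, ...) on one line, values as JSON. move_arm: Moves the arm, as the interface text tells. Its arguments: {"type":"object","properties":{"targets":{"type":"string"}},"required":["targets"]}

```bash
mkdir -p pics; ls; python3 - <<'E'
from station import arm
import cv2,numpy as np
for n in("scene","top"):
    cv2.imwrite(f"pics/{n}0.png",arm.get_image(n)); c=arm.calibration(n)
    print(n,c["vfov"],c["cx"],c["cy"],np.round(c["R"],4).tolist(),np.round(c["t"],1).tolist(), {k:v for k,v in c.items() if k not in("vfov","cx","cy","R","t")})
print(arm.observe(),arm.tcp_to_tips)
E
```

```text
pics
scene 54.88815238783765 282.14609320498096 207.38253222096748 [[0.1069, 0.9942, 0.0067], [0.8455, -0.0873, -0.5268], [-0.5232, 0.062, -0.85]] [-163.3, -299.5, 1366.9] {}
top 45.14182392051391 280.9519789650626 202.61857761285324 [[-0.0039, -1.0, 0.0026], [-0.9918, 0.0035, -0.1274], [0.1274, -0.0031, -0.9918]] [118.8, 464.0, 1169.4] {}
{'clock': 0.1, 'joint_positions': array([ 1.50471244e+00,  4.07508804e-02,  8.39234368e-02, -4.08812197e-04,
       -1.61547327e+00, -3.33680912e-01]), 'dq': array([ 0.00024555, -0.00145196,  0.00238078,  0.00167885, -0.00013071,
        0.00068575]), 'joint_efforts': array([-6.26787194e-03, -3.69351876e+01,  3.48285055e+01,  6.95198134e+00,
       -4.54514724e-03,  1.41695679e-06]), 'position': array([233.35362791, 552.46796117, 238.38611032]), 'orientation': array([ 3.07753426e+00, -6.23441532e-01, -3.20414176e-04]), 'force': array([-0.12499559, -0.45943353, -0.29105591]), 'torque': array([ 0.01779916, -0.00403634, -0.0368609 ]), 'finger_force': 0.0, 'width': 85.37855806749214} 8.0
```

View pics/scene0.png

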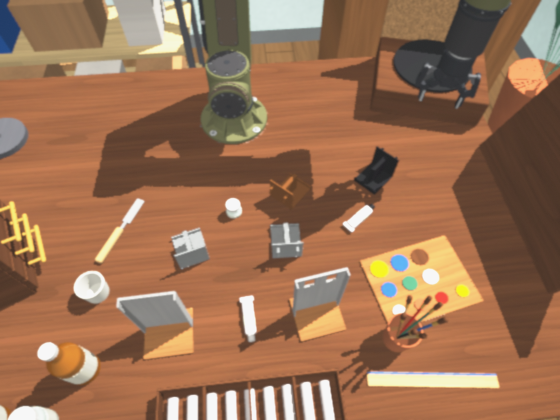

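View pics/top0.png

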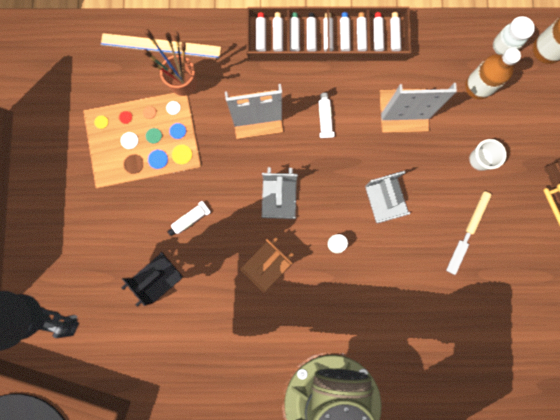

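The candidates are grey ledges at top (279,195) and (388,197), plus brown (267,265) and black (153,280) look-alikes to ignore. The ledge at (279,195) shows two prongs at its rear, so it should be the tabbed one. The uprights are at top (255,110), which shows two slots, and (415,105), which has only holes. I'll confirm in one enlarged crop.

```bash
python3 - <<'E'
import cv2,numpy as np
t=cv2.imread("pics/top0.png");s=cv2.imread("pics/scene0.png")
r=lambda im,x0,y0,w,h:cv2.resize(im[y0:y0+h,x0:x0+w],(w*5,h*5),interpolation=cv2.INTER_CUBIC)
# top: ledge 250..310 x160..225 ; upright 220..290 x80..140
a=np.hstack([r(t,215,80,78,60),r(s,282,260,78,60)])
b=np.hstack([r(t,242,164,78,60),r(s,248,210,78,60)])
cv2.imwrite("pics/c1.png",np.vstack([a,b]))
E
```

```text
(no output)
```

View pics/c1.png

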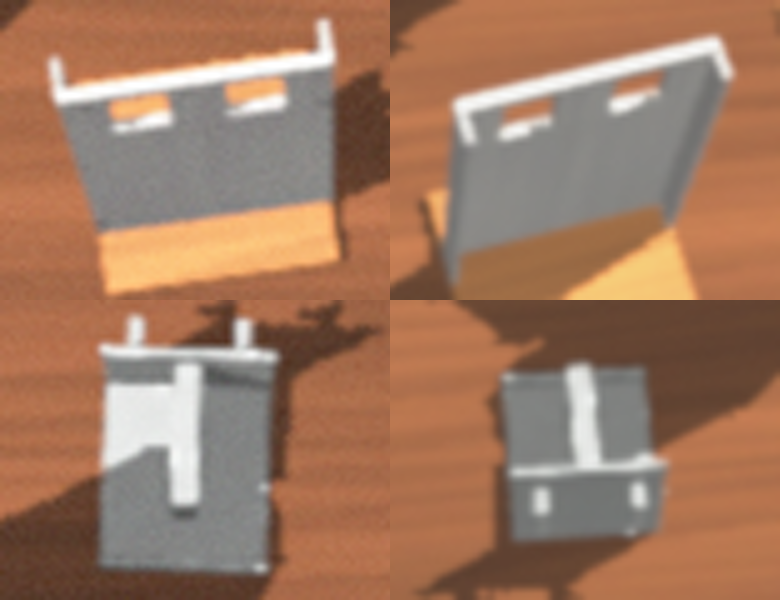

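The crop confirms it: the ledge at top (279,195) has two tabs pointing +x, and the upright at top (255,105) has two slots. Next I'll fit both poses to the known geometry in both views.

```bash
cat > h.py <<'E'
from station import arm
import numpy as np
from scipy.optimize import least_squares
C={n:arm.calibration(n) for n in("top","scene")}
def proj(n,P):
    c=C[n];q=np.asarray(P,float)@np.array(c["R"]).T+np.array(c["t"]);f=210/np.tan(np.radians(c["vfov"]/2))
    return q[:,:2]/q[:,2:]*f+[c["cx"],c["cy"]]
def model(p,M):
    c,s=np.cos(p[2]),np.sin(p[2]);M=np.asarray(M,float)
    return np.c_[p[0]+c*M[:,0]-s*M[:,1],p[1]+s*M[:,0]+c*M[:,1],M[:,2]+p[3]]
def fit(obs,x0):
    # obs: {view:(model points, pixels)}
    fn=lambda p:np.concatenate([(proj(n,model(p,M))-px).ravel() for n,(M,px) in obs.items()])
    r=least_squares(fn,x0,loss="soft_l1");return r.x,fn(r.x).reshape(-1,2)
E
python3 - <<'E'
from h import *
px=lambda off,L:(np.array(L)+.5)/5-.5+off
L={"top":([(0,40,80),(0,-40,80),(-95,40,16),(-95,-40,16),(-70,6,66),(-70,-6,66),(20,25,68),(20,-25,68)],
 px((242,164),[(101,345),(278,352),(98,567),(268,573),(168,507),(201,507),(137,317),(242,319)])),
 "scene":([(0,-40,80),(0,40,80),(0,-40,0),(0,40,0),(-95,-40,16),(-95,40,16)],
 px((248,210),[(122,174),(274,163),(123,240),(267,228),(113,74),(253,67)]))}
U={"top":([(0,58,206),(0,-58,206),(0,37,160),(0,13,160),(0,-13,160),(0,-37,160)],
 px((215,80),[(60,103),(333,66),(113,131),(172,123),(228,116),(286,106)])),
 "scene":([(0,-58,206),(0,58,206),(5,-37,160),(5,-13,160),(5,13,160),(5,37,160)],
 px((282,260),[(66,101),(328,38),(110,138),(161,128),(220,112),(271,98)]))}
for nm,o,x0 in(("ledge",L,[450,0,0,0]),("upright",U,[650,50,0.1,0])):
    p,e=fit(o,x0);print(nm,p.round(3),"\n",e.round(1).tolist())
    for n in o:
        q,e=fit({n:o[n]},p);print(" only",n,q.round(3))
E
```

```text
ledge [ 400.537  126.983   -6.312 -242.849] 
 [[0.8, 1.8], [-5.3, 1.1], [1.2, -7.6], [-4.6, -8.1], [-0.8, -4.5], [-3.0, -4.3], [-0.6, 0.6], [-3.5, 0.6], [-0.8, -0.9], [-6.5, -0.3], [-0.6, -3.4], [-5.9, -2.6], [-0.4, 3.0], [-5.5, 2.9]]
 only top [385.48  121.064  -6.316  -0.477]
 only scene [515.677 121.679  -6.316 -18.686]
upright [ 6.64907e+02  1.73880e+02  1.42000e-01 -1.08700e+00] 
 [[-0.8, 0.0], [-0.1, -0.3], [0.5, 0.0], [-0.4, 0.1], [0.3, -0.2], [-0.3, 0.3], [-0.3, -0.2], [-0.3, -0.1], [0.0, 0.2], [0.3, -0.4], [-0.2, 0.1], [-0.1, 0.4]]
 only top [ 6.67031e+02  1.73866e+02  1.39000e-01 -7.48700e+00]
 only scene [6.65554e+02 1.73904e+02 1.45000e-01 5.69000e-01]
```

```bash
python3 - <<'E'
from h import *
px=lambda off,L:(np.array(L)+.5)/5-.5+off
L={"top":([(0,40,80),(0,-40,80),(-95,40,16),(-95,-40,16),(-70,6,66),(-70,-6,66),(20,25,68),(20,-25,68)],
 px((242,104),[(101,345),(278,352),(98,567),(268,573),(168,507),(201,507),(137,317),(242,319)])),
 "scene":([(0,-40,80),(0,40,80),(0,-40,0),(0,40,0),(-95,-40,16),(-95,40,16)],
 px((248,210),[(122,174),(274,163),(123,240),(267,228),(113,74),(253,67)]))}
p,e=fit(L,[500,120,0,0]);print(p.round(3),"\n",e.round(1).tolist())
for n in L:
    q,e=fit({n:L[n]},p);print(" only",n,q.round(3))
g=model(p,[(-50,0,45)])[0];print("grip",g,"slots",model([664.9,173.9,.142,0],[(0,0,160)]))
from scipy.spatial.transform import Rotation as R
o=arm.observe();print(R.from_rotvec(o["orientation"]).as_matrix().round(4).tolist())
E
```

```text
[ 5.24500e+02  1.20528e+02 -3.40000e-02 -1.39600e+00] 
 [[0.2, 0.8], [-0.3, 0.4], [0.3, 0.4], [-0.3, 0.2], [0.7, -0.1], [-0.7, 0.0], [-0.1, -0.9], [0.4, -0.7], [-0.3, -0.0], [0.5, 0.2], [-0.1, -0.0], [0.4, 0.5], [-0.2, -0.1], [0.1, -0.4]]
 only top [ 5.25025e+02  1.20589e+02 -3.40000e-02 -4.53800e+00]
 only scene [ 5.15677e+02  1.21679e+02 -3.20000e-02 -1.86860e+01]
grip [474.52780131 122.20265413  43.60415309] slots [[664.9 173.9 160. ]]
[[0.9212, -0.3892, -0.0005], [-0.3892, -0.9212, -0.0015], [0.0001, 0.0016, -1.0]]
```

```bash
cat >> h.py <<'E'
from scipy.spatial.transform import Rotation as R
def err(pos,yaw):
    """shares (turn xyz, shift xyz) still to go in tool axes; tool down, tool x along yaw"""
    o=arm.observe();T=R.from_rotvec(o["orientation"])
    G=R.from_euler("z",yaw)*R.from_euler("x",np.pi)
    t=np.degrees((T.inv()*G).as_rotvec())/6
    s=T.inv().apply(np.array(pos)-o["position"])/20
    print("turn",t.round(2),"shift",s.round(2),"pos",o["position"].round(1),"F",o["force"].round(1),"w",round(o["width"],1),"ff",round(o["finger_force"],1),"j",o["joint_positions"].round(2),"clk",round(o["clock"],2))
E
```

Request:
move_arm(targets="0 0 -0.875 0.5 1 0 -1;0 0 -0.875 0.5 1 0 -1;0 0 -0.875 0.5 1 0 -1;0 0 -0.875 0.5 1 0 -1;0 0 0 0.5 1 0 -1;0 0 0 0.5 1 0 -1;0 0 0 0.5 1 0 -1;0 0 0 0.5 1 0 -1;0 0 0 0.5 1 0 -1;0 0 0 0.5 1 0 -1")

```text
clock: 0.93
position: [307.4, 342.4, 238.9]
orientation: [3.141, -0.052, -0.001]
force: [0.1, -0.2, 0.4]
width: 85.6
finger_force: 0.0
```

```bash
python3 -c "
from h import *
err([474.5,122.2,150],-.034)"
```

```text
turn [0.   0.   0.01] shift [ 8.71 10.73  4.45] pos [307.4 342.4 238.9] F [ 0.1 -0.2  0.4] w 85.6 ff 0.0 j [ 1.28 -0.34 -0.25 -0.   -1.66  0.26] clk 0.93
```

Request:
move_arm(targets="0 0 0 0.85 1 0 -1;0 0 0 0.85 1 0 -1;0 0 0 0.85 1 0 -1;0 0 0 0.85 1 0 -1;0 0 0 0.85 1 0 -1;0 0 0 0.85 1 0.5 -1;0 0 0 0.85 1 0.8 -1;0 0 0 0.85 1 0.8 -1;0 0 0 0.85 1 0.8 -1;0 0 0 0.85 1 0.8 -1")

```text
clock: 1.77
position: [470.9, 136.8, 164.3]
orientation: [-3.141, 0.052, 0.0]
force: [1.4, 1.2, 0.3]
width: 85.2
finger_force: 0.0
```

Request:
move_arm(targets="0 0 0 0 0 0 -1;0 0 0 0 0 0 -1;0 0 0 0 0 0 -1;0 0 0 0 0 0 -1;0 0 0 0 0 0 -1;0 0 0 0 0 0 -1;0 0 0 0 0 0 -1;0 0 0 0 0 0 -1;0 0 0 0 0 0 -1;0 0 0 0 0 0 -1")

```text
clock: 2.6
position: [470.5, 138.1, 165.4]
orientation: [3.141, -0.052, 0.0]
force: [0.5, 0.0, 0.1]
width: 85.4
finger_force: 0.0
```

```bash
python3 -c "
from h import *
err([474.5,122.2,34],-.034)"
```

```text
turn [ 0.   -0.    0.01] shift [0.23 0.79 6.57] pos [470.5 138.1 165.4] F [0.5 0.  0.1] w 85.4 ff 0.0 j [ 0.7  -0.26 -0.32  0.   -1.5   0.84] clk 2.6
```

Request:
move_arm(targets="0 0 0 0.23 0.79 0 -1;0 0 0 0 0 0.8 -1;0 0 0 0 0 0.8 -1;0 0 0 0 0 0.8 -1;0 0 0 0 0 0.8 -1;0 0 0 0 0 0.8 -1;0 0 0 0 0 0.8 -1;0 0 0 0 0 0.8 -1;0 0 0 0 0 0.7 -1;0 0 0 0 0 0.27 -1")

```text
clock: 3.43
position: [473.5, 121.5, 31.6]
orientation: [3.14, -0.053, -0.005]
force: [-0.2, -0.1, -0.6]
width: 85.0
finger_force: 0.0
```

```bash
python3 - <<'E'
from h import *
import cv2
err([474.5,122.2,34],-.034)
t=arm.get_image("top");s=arm.get_image("scene")
r=lambda im,x0,y0,w,h:cv2.resize(im[y0:y0+h,x0:x0+w],(w*4,h*4),interpolation=cv2.INTER_CUBIC)
cv2.imwrite("pics/g1.png",np.hstack([r(t,230,140,100,100),r(s,236,180,100,100)]))
E
```

```text
turn [0.02 0.03 0.  ] shift [ 0.05 -0.04 -0.12] pos [473.5 121.5  31.6] F [-0.2 -0.1 -0.6] w 85.0 ff 0.0 j [ 0.66 -0.19 -0.51 -0.   -1.25  0.87] clk 3.43
```

View pics/g1.png

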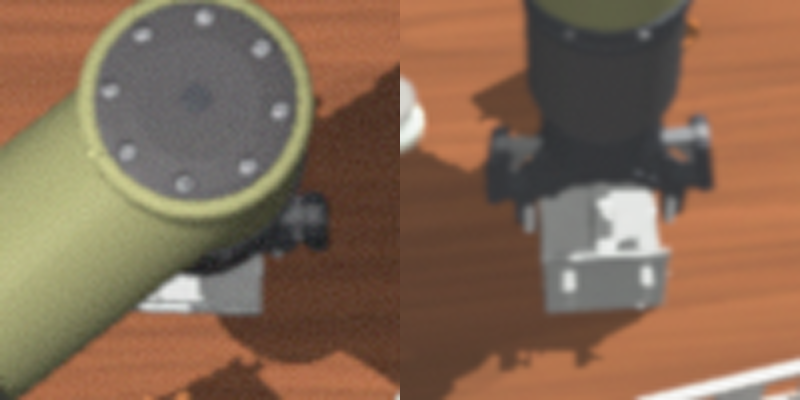

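In the picture the gripper straddles the web symmetrically, with the fingers at scene crop (530,215) and (670,210) and the tabs toward the camera. Closing now.

Request:
move_arm(targets="0 0 0 0 0 -0.1 -0.5;0 0 0 0 0 0 0;0 0 0 0 0 0 0.5;0 0 0 0 0 0 1;0 0 0 0 0 0 1;0 0 0 0 0 0 1;0 0 0 0 0 0 1;0 0 0 0 0 0 1;0 0 0 0 0 0 1;0 0 0 0 0 0 1")

```text
clock: 4.37
position: [474.8, 122.2, 36.2]
orientation: [-3.141, 0.052, -0.001]
force: [-1.2, 0.1, 2.9]
width: 11.3
finger_force: 59.1
```

```bash
python3 -c "
from h import *
err([474.5,122.2,34],-.034)"
```

```text
turn [-0.   -0.    0.01] shift [-0.01 -0.    0.11] pos [474.8 122.2  36.2] F [-1.2  0.1  2.9] w 11.3 ff 59.1 j [ 0.66 -0.19 -0.51  0.   -1.25  0.87] clk 4.37
```

Request:
move_arm(targets="0 0 0 0 0 -0.3 1;0 0 0 0 0 -0.7 1;0 0 0 0 0 -0.8 1;0 0 0 0 0 -0.8 1;0 0 0 0 0 -0.8 1;0 0 0 0 0 -0.8 1;0 0 0 0 0 -0.8 1;0 0 0 0 0 -0.7 1;0 0 0 0 0 -0.4 1;0 0 0 0 0 0 1")

```text
clock: 5.2
position: [475.1, 122.2, 159.5]
orientation: [-3.14, 0.052, -0.003]
force: [-0.2, 0.7, -1.6]
width: 11.6
finger_force: 58.4
```

```bash
cat >> h.py <<'E'
S=np.array([664.9,173.9,160.])
def tgt(dx,dz,yaw=.142,s=S):
    """TCP for tabs point dx before the front face, dz above slots point"""
    return s+R.from_euler("z",yaw).apply([-49.8-dx,0,0])+[0,0,dz-23.8]
E
python3 -c "
from h import *
err(tgt(45,22),.142)"
```

```text
turn [-0.01 -0.02 -1.67] shift [ 4.73 -2.07  0.08] pos [475.1 122.2 159.5] F [-0.2  0.7 -1.6] w 11.6 ff 58.4 j [ 0.66 -0.26 -0.33  0.   -1.49  0.87] clk 5.2
```

Request:
move_arm(targets="0 0 0 0.5 -0.3 0 1;0 0 0 0.7 -0.3 0 1;0 0 0 0.7 -0.3 0 1;0 0 0 0.7 -0.3 0 1;0 0 0 0.7 -0.3 0 1;0 0 0 0.7 -0.3 0 1;0 0 0 0.7 -0.27 0.08 1;0 0 -0.6 0 0 0 1;0 0 -0.6 0 0 0 1;0 0 -0.47 0 0 0 1")

```text
clock: 6.03
position: [569.4, 160.1, 153.9]
orientation: [3.132, 0.227, -0.005]
force: [-0.3, -0.4, -2.0]
width: 11.5
finger_force: 58.5
```

Request:
move_arm(targets="0 0 0 0 0 0 1;0 0 0 0 0 0 1;0 0 0 0 0 0 1;0 0 0 0 0 0 1;0 0 0 0 0 0 1;0 0 0 0 0 0 1;0 0 0 0 0 0 1;0 0 0 0 0 0 1;0 0 0 0 0 0 1;0 0 0 0 0 0 1")

```text
clock: 6.87
position: [569.9, 160.3, 156.3]
orientation: [3.134, 0.222, 0.0]
force: [0.2, -0.4, -2.8]
width: 11.6
finger_force: 58.5
```

```bash
python3 - <<'E'
from h import *
import cv2
err(tgt(45,22),.142)
s=arm.get_image("scene");t=arm.get_image("top")
r=lambda im,x0,y0,w,h:cv2.resize(im[y0:y0+h,x0:x0+w],(w*4,h*4),interpolation=cv2.INTER_CUBIC)
cv2.imwrite("pics/p1.png",np.hstack([r(t,210,70,90,110),r(s,270,210,100,110)]))
M=[(-45+20,-25,182),(-45+20,25,182),(-45,-40,202),(-45,40,202)]
p=[664.9,173.9,.142,0]
for n,o in(("top",(210,70)),("scene",(270,210))): print(n,((proj(n,model(p,M))-o+.5)*4+[360*(n=="scene"),0]).round().tolist())
E
```

```text
turn [ 0. -0. -0.] shift [ 0.06 -0.   -0.09] pos [569.9 160.3 156.3] F [ 0.2 -0.4 -2.8] w 11.6 ff 58.5 j [ 0.61  0.03 -0.08  0.   -1.46  1.1 ] clk 6.87
top [[231.0, 160.0], [138.0, 174.0], [265.0, 181.0], [112.0, 203.0]]
scene [[505.0, 240.0], [592.0, 220.0], [470.0, 199.0], [611.0, 166.0]]
```

View pics/p1.png

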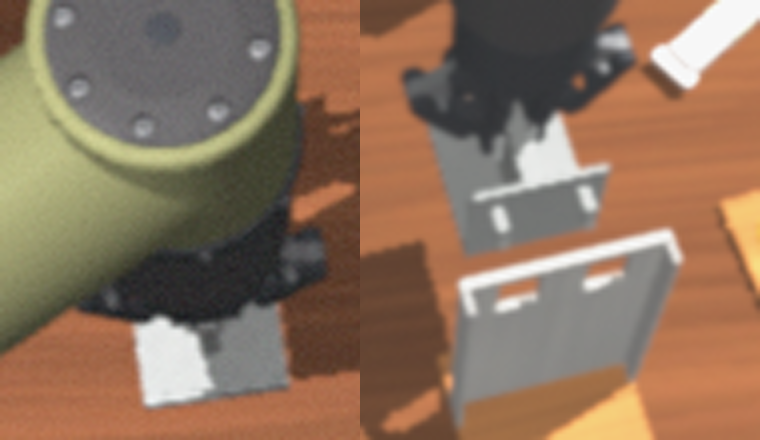

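The ledge is held level. Its plate top edge, at crop (473,199)–(609,167), matches the prediction and lines up with the slots. Inserting now.

Request:
move_arm(targets="0 0 0 0.06 0 -0.1 1;0 0 0 0.25 0 0 1;0 0 0 0.25 0 0 1;0 0 0 0.25 0 0 1;0 0 0 0.25 0 0 1;0 0 0 0.25 0 0 1;0 0 0 0.25 0 0 1;0 0 0 0.2 0 0 1;0 0 0 0.1 0 0 1;0 0 0 0 0 0 1")

```text
clock: 7.8
position: [607.1, 165.6, 158.0]
orientation: [3.133, 0.222, -0.001]
force: [0.0, 0.9, -3.6]
width: 11.3
finger_force: 58.5
```

```bash
python3 - <<'E'
from h import *
import cv2
err(tgt(0,22),.142)
s=arm.get_image("scene")
cv2.imwrite("pics/p2.png",cv2.resize(s[210:310,270:370],(600,600),interpolation=cv2.INTER_CUBIC))
E
```

```text
turn [ 0.    0.   -0.01] shift [ 0.43 -0.   -0.01] pos [607.1 165.6 158. ] F [ 0.   0.9 -3.6] w 11.3 ff 58.5 j [ 0.58  0.12  0.03  0.   -1.47  1.13] clk 7.8
```

View pics/p2.png

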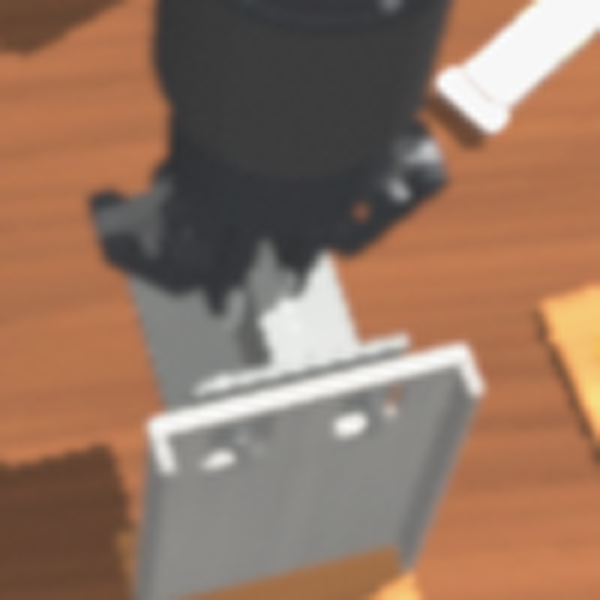

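The tab tips show inside both slots at (220,460) and (350,425), with no contact force. I'll push the rest of the way in.

Request:
move_arm(targets="0 0 0 0.1 0 0 1;0 0 0 0.1 0 0 1;0 0 0 0.1 0 0 1;0 0 0 0.08 0 0 1;0 0 0 0.05 0 0 1;0 0 0 0 0 0 1;0 0 0 0 0 0 1;0 0 0 0 0 0 1;0 0 0 0 0 0 1;0 0 0 0 0 0 1")

```text
clock: 8.68
position: [614.2, 166.5, 158.3]
orientation: [3.133, 0.223, -0.004]
force: [-7.6, -1.3, 0.1]
width: 11.3
finger_force: 58.9
```

```bash
python3 -c "
from h import *
err(tgt(0,22),.142)"
```

```text
turn [0.01 0.03 0.  ] shift [ 0.07 -0.01  0.01] pos [614.2 166.5 158.3] F [-7.6 -1.3  0.1] w 11.3 ff 58.9 j [ 0.58  0.14  0.05 -0.   -1.48  1.13] clk 8.68
```

Contact came at 7.6 N with the rear face about where it should be, so the tabs are fully through. Now pressing down.

Request:
move_arm(targets="0 0 0 -0.1 0 0 1;0 0 0 0 0 0.1 1;0 0 0 0 0 0.15 1;0 0 0 0 0 0.15 1;0 0 0 0 0 0.15 1;0 0 0 0 0 0.15 1;0 0 0 0 0 0.15 1;0 0 0 0 0 0.1 1;0 0 0 0 0 0 1;0 0 0 0 0 0 1")

```text
clock: 9.52
position: [613.3, 166.5, 139.2]
orientation: [3.133, 0.222, -0.0]
force: [0.2, -0.2, -2.6]
width: 10.9
finger_force: 58.5
```

```bash
python3 -c "
from h import *
err(tgt(0,0),.142)"
```

```text
turn [ 0.  0. -0.] shift [ 0.12 -0.    0.15] pos [613.3 166.5 139.2] F [ 0.2 -0.2 -2.6] w 10.9 ff 58.5 j [ 0.58  0.14  0.01  0.   -1.44  1.13] clk 9.52
```

Request:
move_arm(targets="0 0 0 0 0 0.08 1;0 0 0 0 0 0.05 1;0 0 0 0 0 0.04 1;0 0 0 0 0 0.04 1;0 0 0 0 0 0 1;0 0 0 0 0 0 1;0 0 0 0 0 0 1;0 0 0 0 0 0 1;0 0 0 0 0 0 1;0 0 0 0 0 0 1")

```text
clock: 10.35
position: [613.6, 166.5, 135.9]
orientation: [-3.134, -0.222, -0.002]
force: [-2.7, 0.2, 4.9]
width: 11.5
finger_force: 59.5
```

```bash
python3 -c "
from h import *
err(tgt(0,0),.142)"
```

```text
turn [-0.   -0.01 -0.  ] shift [ 0.1  -0.   -0.01] pos [613.6 166.5 135.9] F [-2.7  0.2  4.9] w 11.5 ff 59.5 j [ 0.58  0.15  0.01  0.   -1.43  1.13] clk 10.35
```

Request:
move_arm(targets="0 0 0 0 0 0.05 1;0 0 0 0 0 0.05 1;0 0 0 0 0 0 1;0 0 0 0 0 0 1;0 0 0 0 0 0 1;0 0 0 0 0 0 1;0 0 0 0 0 0 1;0 0 0 0 0 0 1;0 0 0 0 0 0 1;0 0 0 0 0 0 1")

```text
clock: 11.18
position: [613.7, 166.5, 135.6]
orientation: [-3.134, -0.223, -0.004]
force: [-6.9, -0.5, 10.9]
width: 11.5
finger_force: 60.5
```

```bash
python3 - <<'E'
from h import *
import cv2
err(tgt(0,0),.142)
s=arm.get_image("scene")
cv2.imwrite("pics/p3.png",cv2.resize(s[210:310,270:370],(600,600),interpolation=cv2.INTER_CUBIC))
E
```

```text
turn [ 0.   -0.02  0.  ] shift [ 0.1  -0.   -0.03] pos [613.7 166.5 135.6] F [-6.9 -0.5 10.9] w 11.5 ff 60.5 j [ 0.58  0.14  0.01  0.   -1.43  1.13] clk 11.18
```

View pics/p3.png

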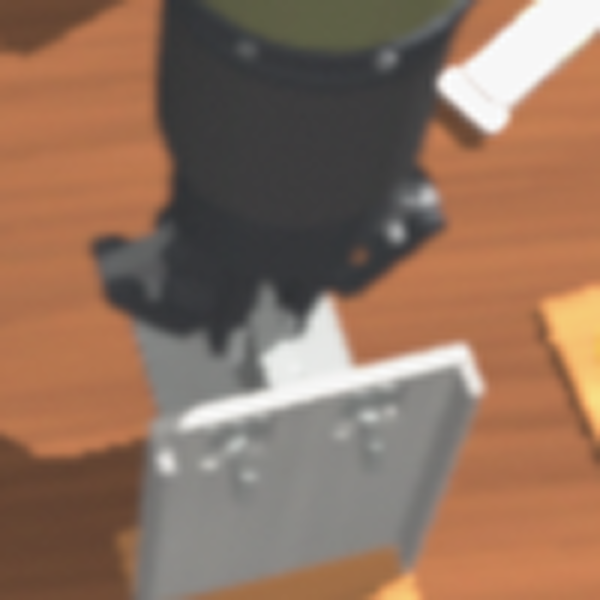

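Both hooks now show behind the sheet below the slots' lower edges, at (240,475) and (372,450). The necks are seated, with an upward force of 11 N. I'll release gradually.

Request:
move_arm(targets="0 0 0 0 0 -0.08 1;0 0 0 0 0 0 1;0 0 0 0 0 0 -0.2;0 0 0 0 0 0 -0.5;0 0 0 0 0 0 -1;0 0 0 0 0 0 -1;0 0 0 0 0 0 -1;0 0 0 0 0 0 -1;0 0 0 0 0 0 -1;0 0 0 0 0 0 -1")

```text
clock: 12.07
position: [613.3, 166.5, 134.6]
orientation: [3.134, 0.222, -0.0]
force: [-0.4, 0.5, -0.4]
width: 85.3
finger_force: 0.0
```

Request:
move_arm(targets="0 0 0 0 0 -0.2 -1;0 0 0 0 0 -0.4 -1;0 0 0 0 0 -0.7 -1;0 0 0 0 0 -0.8 -1;0 0 0 0 0 -0.8 -1;0 0 0 0 0 -0.8 -1;0 0 0 0 0 -0.8 -1;0 0 0 -0.8 0 -0.8 -1;0 0 0 -1 0 -0.8 -1;0 0 0 -1 0 0 -1")

```text
clock: 12.9
position: [558.4, 158.4, 261.4]
orientation: [-3.133, -0.221, -0.009]
force: [0.2, -0.5, 2.4]
width: 85.3
finger_force: 0.0
```

Request:
move_arm(targets="0 0 0 -1 0 0 -1;0 0 0 -1 0 0 -1;0 0 0 -1 0 0 -1;0 0 0 -1 0 0 -1;0 0 0 -1 0 0 -1;0 0 0 -1 0 0 -1;0 0 0 -0.5 0 0 -1;0 0 0 0 0 0 -1;0 0 0 0 0 0 -1;0 0 0 0 0 0 -1")

```text
clock: 13.73
position: [429.5, 140.4, 257.1]
orientation: [-3.133, -0.222, -0.001]
force: [0.5, -0.3, 0.0]
width: 85.7
finger_force: 0.0
```

```bash
python3 - <<'E'
from h import *
import cv2
err(tgt(0,0),.142)
s=arm.get_image("scene");t=arm.get_image("top")
r=lambda im,x0,y0,w,h:cv2.resize(im[y0:y0+h,x0:x0+w],(w*4,h*4),interpolation=cv2.INTER_CUBIC)
cv2.imwrite("pics/p4.png",np.hstack([r(t,210,70,100,110),r(s,270,210,100,110)]))
E
```

```text
turn [-0.   -0.01 -0.  ] shift [9.39 0.   6.05] pos [429.5 140.4 257.1] F [ 0.5 -0.3  0. ] w 85.7 ff 0.0 j [ 0.77 -0.36 -0.24  0.   -1.69  0.95] clk 13.73
```

View pics/p4.png

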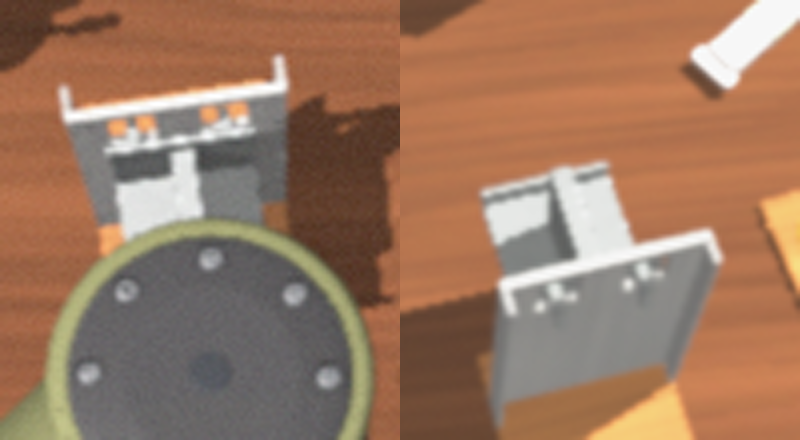

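The ledge hangs by itself. In the top crop the necks run through both slots at (133,130) and (225,118). In the scene crop the hooks are behind the sheet at (560,300) and (645,275). The arm is clear, so I'm handing in.

```bash
python3 -c "
from station import arm
print(arm.sign_off())"
```

```text
the job is handed in; nothing more can be done
None
```

The tabbed ledge hangs by itself on the slotted upright with both hooks behind the sheet, the plain ledge was not touched, and I handed the job in at about 14 s with the arm clear.

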